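Tip a food carton onto its back and press it home in the packing stop

TASK

Push the standing window carton high on its window face so that it topples onto its back with the window facing up, without ever lifting it. Then slide it along the table, end first, between the guide rails and press it squarely against the sprung pad with a steady push of about 12 N (never more than 25 N) for about a second, and leave it lying there touching the pad. Leave the can, the jar and the tin where they are.

Things in the scene. Friction and masses are not known exactly. Their poses are not given: they have to be found in the camera images.
- carton: brown cardboard carton 76 x 120 x 200 mm, 0.4 to 0.6 kg, standing loose on its 76 x 120 end; origin at its centre. z: along the 200 mm, up as it stands; y: along the 120 mm width; x: along the 76 mm depth, pointing to its plain back and at the start within 15 degrees of the stop's x. Lying on its back: centre 38 mm up, z towards the stop, foot end away from it
- carton_window (a point): point on the broad face with the clear window, carton's -x side, 70 mm above its centre (170 mm above the table as it stands), axes as the carton's: push about here. Tipped past about 21 degrees the carton falls on its back; pushed lower than about 90 mm it may only slide
- stop: packing stop fixed to the table: aluminium bracket, dark adjustable carriage, and in front a black sprung pad 100 mm wide, 8 to 52 mm above the table. Origin at table height on the centre line; x: direction to push the carton; z up. The carriage was left anywhere in an unmeasured 30 mm range: the pad's face is between x = 0 and -30 mm, found by feel. It gives up to 6 mm at 2.5 N/mm, then is hard
- rails_mouth (a point): middle of the open mouth of two fixed guide rails, at table height, 95 mm before the stop's origin on its centre line, axes as the stop's. Rails 30 mm high, 136 mm apart inside, flared to about 163 mm over the first 35 mm. No floor: the carton slides on the table (1 to 4 N). Carton home: foot end 95 to 140 mm before this point, outside the rails
- can: food can with paper label, 74 mm diameter, 110 mm high, standing beside the rails; origin at its underside. Bystander, leave alone.
- jar: jar, 68 mm diameter, 120 mm high, standing on the robot's far side of the carton; origin at its underside. Bystander, leave alone.
- tin: flat bare steel tin, 84 mm diameter, 36 mm high, on the robot's side of the rails; origin at its underside. Bystander, leave alone.
There are look-alikes about, which are no part of the job. Of the things that look like the carton, take the one that is nearest to the robot's base at the start.

How it is judged:
On the way, in this order (a step that is already met when the one before it is completed fails the run):
1. the carton lies on its back, window up, not yet touching the pad (angle between carton's own x axis and vertical above 3.05 rad and height (world z) of carton below 0.046 m and contact force between carton and stop below 0.1 N), for 0.2 s.
2. the carton, flat and square between the rails, is pressed on the pad with at least 4.5 N (angle between carton's own x axis and vertical above 3.05 rad and height (world z) of carton below 0.046 m and angle between the z axis of carton and the x axis of stop, either way round below 0.06 rad and y of carton in the frame of stop between -0.013 and 0.013 m and contact force between carton and stop above 4.5 N), for 0.4 s.
At the end, for the whole second after the job is handed in: The carton lies flat on its back, window up, its length within 0.06 rad of the stop's axis and its centre within 13 mm of the centre line, at rest and touching the pad (angle between carton's own x axis and vertical above 3.05 rad and height (world z) of carton below 0.046 m and angle between the z axis of carton and the x axis of stop, either way round below 0.06 rad and y of carton in the frame of stop between -0.013 and 0.013 m and contact force between carton and stop above 0.2 N and linear speed of carton below 0.02 m/s).
It fails at once if the carton is pushed harder than 25 N by the robot (contact force between carton and the arm above 25 N).
It fails at once if the carton is lifted (height (world z) of carton above 0.125 m).
It fails at once if a bystander is moved more than 15 mm (distance of any of can, jar, tin from where it was at the start of the episode above 0.015 m).
It also fails if it takes over 72 s, if anything falls off the work surface, if the arm or the gripper's body presses on something with over 40 N, if the wrist force passes 120 N, or if a joint passes its speed limit or range.

ROBOT

A 6-joint arm with a two-finger parallel gripper is mounted at the origin on the work surface. World frame = base frame: x ahead of the robot, y to its left, z up, the work surface at z = 0. Lengths are in m, angles in rad, forces in N, time in s.
With the tool pointing down it reaches from about 0.35 to 0.95 m from the base axis. Payload 17.4 kg.
Tool frame: the origin (TCP) lies at the very end of the fingers, on their centre line; the grasp point (between the pads) lies 19 mm behind it; z points along the fingers, y is the direction in which the jaws open and shut (so a half turn about z gives the same grasp; the last joint's range is limited). The gripper opens to 93 mm and grips with 3 to 60 N. Pads are 15 mm wide; open, the fingers measure 128 mm over their backs; the gripper's body (75 mm by 188 mm) begins 65 mm behind the grasp point.
Start: joints at [-1.264, 0.116, 1.442, -0, 1.584, -0.038], TCP at [0.228, -0.635, 0.219] pointing down, gripper open.
Joint ranges: [-2.83, 2.83], [-0.83, 2.19], [0.07, 2.5], [-1.14, 4.28], [0.01, 3], [-2.97, 2.97]. Speed limits (rad/s): [1.89, 1.89, 2.22, 3.14, 3.14, 3.14].

INTERFACE

Orientations are given as a rotation vector (axis times angle).
In Python, from bench import * gives the robot as it stands.
- The arm moves only by the shell command python3 -m jog 'ROWS' [FORCE]. ROWS is a JSON object of lists of equal length, an entry for each row: "translation": the shift along the tool's x, y, z in cm, a list of three; "roll": the turn about the tool's z in degrees; "grip": the opening, from 0 (shut) to 1 (fully open). In form: {"translation": [[tx, ty, tz], ...], "roll": [roll, ...], "grip": [grip, ...]}. A call has 1 to 12 rows; each row is the pose to reach, as a shift and turn from the pose commanded when the call began, along the tool's axes at that moment; what a row does not reach only later rows make up. A row lasts 1/12 s, in which the tool goes at most 41.7 mm and 7.16 degrees, less where a joint would pass 70% of its speed; a pose out of reach is approached as far as the arm can. A call with a gripper value outside its range is refused whole. The fingers move at their own pace and stop on an object; FORCE is the grip in N (left out, the last holds). Time passes only in rows, so rows that repeat a pose let the fingers close. It gives the time, the measured TCP pose, the force and the opening at its end, in the units of the state.
- get_obs(): the state, without advancing time (a new reading comes with each control period).
- grab_frame(name): name is "scene" or "side" or "wrist"; returns a dict with "image" (384x512x3 uint8, red, green, blue), "range_z" (384x512 float32, m along the optical axis (not along the pixel's ray), 0 where there is no reading), "mtx" (3x3 intrinsics, pixels), "D" ([k1, k2, p1, p2, k3] as OpenCV has them; the pictures are not rectified), "pose" (4x4, takes a point from camera to world coordinates). Camera axes: x right, y down, z forward; pixel columns grow to the right and rows downward; lengths in m; the calibration is good to about 2 mm. A picture is of the moment at which its call begins.
- job_done(): hands the job in, once; it reports no verdict.
The state is a dict: "time": time; "q": joint angles; "joint_velocities": joint speeds; "joint_torque": joint torques, N m; "ee_pos": TCP position; "tool_rot": TCP orientation; "ft_force": force on the tool from outside, world axes, zero at the start; "torque": the same for the moment, N m; "gripper_width": finger opening in m.
Only numpy, scipy, OpenCV 4.12 (cv2) and the standard library are available. Lean on these libraries where they do the work, as an engineer would, in place of code of your own. Each camera call takes 0.05 s, during which the arm holds its last target. There are 200 camera calls.

## Working session

There is one attempt and no reset: what is moved stays moved. The work goes in short steps, Python scripts to look and compute and a shell command to move; the robot and the scene stay as the last step left them, time stands still between calls to the robot, and variables do not carry over. Pictures are saved under pics/ and viewed, about 8 in all and at most 12, crops included, and the job is handed in when it is done.

```bash
mkdir -p pics
python3 - <<'E'
from bench import *
import cv2,numpy as np
o=get_obs();print(o)
ims=[]
for n in("scene","side"):
    f=grab_frame(n);np.savez(f"{n}0.npz",**f);print(n,f["pose"].round(3).tolist(),f["mtx"].tolist(),f["D"])
    cv2.imwrite(f"pics/{n}0.png",f["image"][:,:,::-1])
E
```

```text
{'time': 0.0, 'q': array([-1.26377441e+00,  1.16477494e-01,  1.44222410e+00,  1.11195259e-06,
        1.58398038e+00, -3.78022198e-02]), 'joint_velocities': array([-1.61865061e-04, -2.93369683e-05, -2.02515422e-03, -4.99480619e-04,
       -2.37833388e-04, -5.30251780e-04]), 'joint_torque': array([-6.03742636e-03, -7.21258879e+01, -6.22602081e+01,  7.76706194e-02,
        2.38779327e-02, -1.12364357e-04]), 'ee_pos': array([ 0.22810573, -0.63509343,  0.21793646]), 'tool_rot': array([-3.09395121e+00, -5.38783780e-01,  2.27827913e-04]), 'ft_force': array([-0.49954119,  0.33995525, -0.25204391]), 'torque': array([ 0.03390855, -0.00505429,  0.06584192]), 'gripper_width': 0.0931641698056141}
scene [[-0.713, 0.589, -0.38, 0.905], [0.701, 0.601, -0.383, 0.378], [0.002, -0.54, -0.842, 0.878], [0.0, 0.0, 0.0, 1.0]] [[383.81795596843045, 0.0, 252.29333776577408], [0.0, 383.81795596843045, 192.66662051584206], [0.0, 0.0, 1.0]] [0.00090993 0.         0.         0.         0.        ]
side [[0.984, -0.086, 0.156, 0.462], [-0.177, -0.507, 0.844, -0.639], [0.007, -0.858, -0.514, 0.539], [0.0, 0.0, 0.0, 1.0]] [[381.5286181704151, 0.0, 247.35126728560095], [0.0, 381.5286181704151, 191.44015576169866], [0.0, 0.0, 1.0]] [0.01670956 0.         0.         0.         0.        ]
```

View pics/scene0.png

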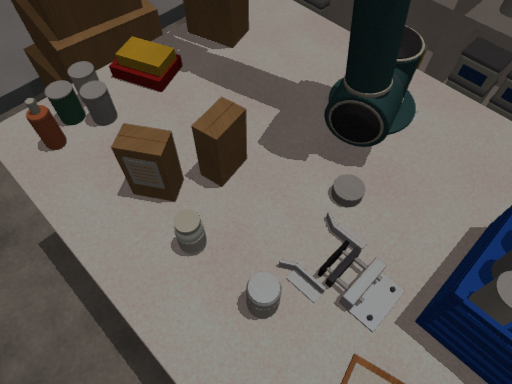

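View pics/side0.png

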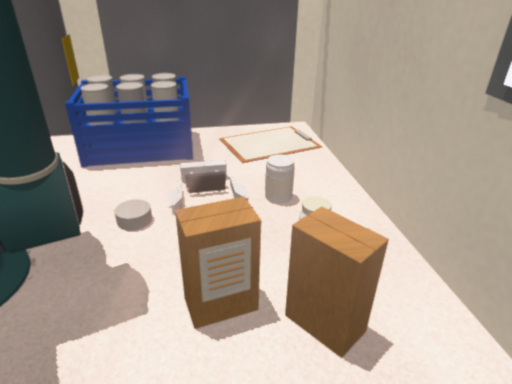

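The scene view shows the carton nearest the base at about (220,140), with a look-alike at (150,160). The jar is at (188,230), the can at (263,292), the tin at (348,190) and the stop at (355,275). In the side view the target carton's window faces the camera at (225,268), so the push direction is roughly world +y.

```bash
cat > h.py <<'E'
import numpy as np,cv2
def cloud(f):
    h,w=f["range_z"].shape
    uv=np.stack(np.meshgrid(np.arange(w),np.arange(h)),-1).reshape(-1,1,2).astype(np.float32)
    n=cv2.undistortPoints(uv,f["mtx"],f["D"]).reshape(h,w,2);z=f["range_z"]
    P=np.dstack([n[...,0]*z,n[...,1]*z,z])@f["pose"][:3,:3].T+f["pose"][:3,3]
    P[z<=0]=np.nan
    return P
E
python3 - <<'E'
from h import *
X0,Y0,S=0.1,-0.5,500   # 2mm px
H=np.zeros((500,450),np.float32);C=np.zeros((500,450,3),np.uint8)
for n in("scene","side"):
    f=dict(np.load(n+"0.npz"));P=cloud(f);np.save(n+"P.npy",P)
    p=P.reshape(-1,3);c=f["image"].reshape(-1,3);ok=np.isfinite(p).all(1);p=p[ok];c=c[ok]
    u=((p[:,0]-X0)*S).astype(int);v=((p[:,1]-Y0)*S).astype(int)
    k=(u>=0)&(u<450)&(v>=0)&(v<500)&(p[:,2]<.25)
    o=np.argsort(p[k,2])
    for a,b,z,col in zip(u[k][o],v[k][o],p[k,2][o],c[k][o]):
        if z>=H[b,a]-.002: H[b,a]=max(z,H[b,a]);C[b,a]=col
    t=p[(abs(p[:,2])<.006)&(p[:,0]>.2)&(p[:,0]<.8)];print(n,"table med z",np.median(t[:,2]))
np.save("H.npy",H)
def blobs(lo,hi,amin):
    m=((H>lo)&(H<hi)).astype(np.uint8);m=cv2.morphologyEx(m,cv2.MORPH_CLOSE,np.ones((5,5)))
    for c in cv2.findContours(m,0,1)[0]:
        if cv2.contourArea(c)<amin: continue
        (a,b),(w,h),t=cv2.minAreaRect(c);print(lo,hi,"x %.3f y %.3f"%(a/S+X0,b/S+Y0),"size %.0f %.0f mm"%(w*2,h*2),"ang %.1f"%t)
blobs(.19,.215,300);blobs(.1,.13,300);blobs(.03,.042,150);blobs(.022,.034,60)
big=cv2.applyColorMap((np.clip(H/.2,0,1)*255).astype(np.uint8),cv2.COLORMAP_TURBO)
out=np.hstack([C[::-1,:,::-1][:,50:],big[::-1][:,50:]])
cv2.imwrite("pics/top.png",out)
E
```

```text
scene table med z 0.0016599364489459645
side table med z 0.0002087684662998024
0.19 0.215 x 0.319 y 0.482 size 342 32 mm ang -0.0
0.19 0.215 x 0.178 y 0.056 size 135 142 mm ang 18.4
0.19 0.215 x 0.504 y -0.143 size 123 82 mm ang 10.9
0.19 0.215 x 0.677 y -0.216 size 80 124 mm ang 34.0
0.1 0.13 x 0.702 y 0.206 size 71 71 mm ang 45.0
0.1 0.13 x 0.719 y -0.019 size 58 58 mm ang 90.0
0.03 0.042 x 0.589 y 0.229 size 22 122 mm ang 12.2
0.03 0.042 x 0.440 y 0.223 size 121 22 mm ang 81.0
0.03 0.042 x 0.330 y 0.157 size 85 84 mm ang 50.2
0.022 0.034 x 0.590 y 0.227 size 22 127 mm ang 11.5
0.022 0.034 x 0.440 y 0.223 size 126 23 mm ang 81.0
```

View pics/top.png

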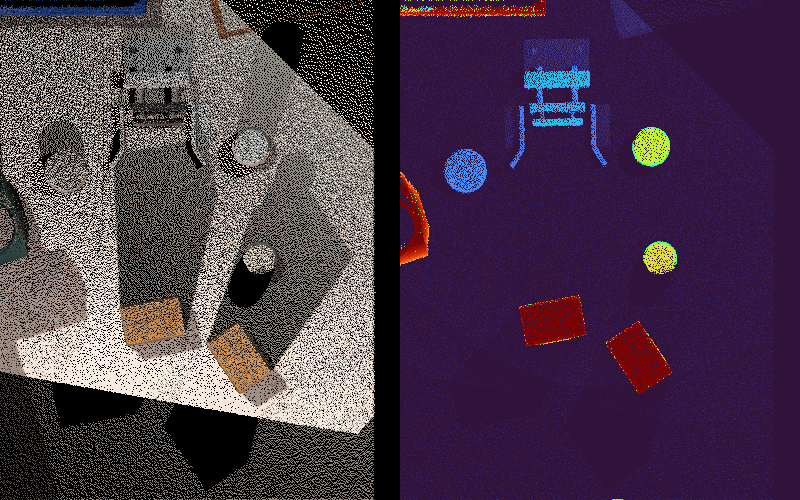

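The top view shows the target carton at (0.504, -0.143), turned about 11°, and the rails running nearly along +y. My plan is to grip the standing carton lightly, square it onto the stop's axis, and then topple and slide it. First I need a precise axis.

Run:
```python
from h import *
from scipy.spatial.transform import Rotation as R
p=np.vstack([np.load(n+"P.npy").reshape(-1,3) for n in("scene","side")]);p=p[np.isfinite(p).all(1)]
print("tool axes cols\n",R.from_rotvec([-3.09395,-.538784,0]).as_matrix().round(3))
m=(p[:,2]>.015)&(p[:,2]<.036)&(p[:,1]>.21)&(p[:,1]<.28)
L=[]
for a,b in((.42,.47),(.56,.62)):
    q=p[m&(p[:,0]>a)&(p[:,0]<b)]; ys=np.arange(.212,.28,.006)
    for e,pc in(("mid",50),("in",95 if a<.5 else 5)):
        xs=[np.percentile(q[abs(q[:,1]-y)<.003,0],pc) if (abs(q[:,1]-y)<.003).sum()>8 else np.nan for y in ys]
        print(e,np.round(xs,4)); k=np.isfinite(xs); print(" fit slope,x@.23",np.polyfit(ys[k]-.23,np.array(xs)[k],1))
    r=p[(p[:,2]>.015)&(p[:,2]<.036)&(p[:,0]>a-.03)&(p[:,0]<b+.01)&(p[:,1]>.12)&(p[:,1]<.3)]
    print("rail ymin",np.percentile(r[:,1],1),np.percentile(r[:,1],99),"end x",np.median(r[r[:,1]<np.percentile(r[:,1],4),0]))
q=p[(p[:,2]>.04)&(p[:,2]<.06)&(p[:,0]>.45)&(p[:,0]<.58)&(p[:,1]>.2)&(p[:,1]<.3)]
b=cv2.minAreaRect(((q[:,:2])*1000).astype(np.float32));print("pad/carriage top",b,q[:,2].max())
q=p[(p[:,2]>.193)&(p[:,2]<.207)&(p[:,0]>.42)&(p[:,0]<.59)&(p[:,1]<-.06)&(p[:,1]>-.23)]
print("carton",cv2.minAreaRect((q[:,:2]*1000).astype(np.float32)),q.mean(0))
```

```text
tool axes cols
 [[ 0.941  0.338 -0.   ]
 [ 0.338 -0.941  0.001]
 [ 0.    -0.001 -1.   ]]
mid [0.4464 0.4465 0.4458 0.4464 0.446  0.4458 0.4455 0.4463 0.4444 0.4452
 0.4456 0.4459]
 fit slope,x@.23 [-0.01549679  0.44605137]
in [0.4482 0.448  0.4476 0.4476 0.4475 0.448  0.4684 0.468  0.4657 0.4467
 0.4643 0.4642]
 fit slope,x@.23 [0.28467345 0.45108877]
rail ymin 0.1654242880882395 0.2923644452424895 end x 0.42574059560179234
mid [0.589  0.5877 0.5901 0.5896 0.5875 0.5893 0.5867 0.5842 0.585  0.5868
 0.5889 0.5849]
 fit slope,x@.23 [-0.05362628  0.58828279]
in [0.5835 0.5838 0.5842 0.5839 0.5835 0.5836 0.5651 0.5625 0.5631 0.583
 0.5842 0.5679]
 fit slope,x@.23 [-0.21047467  0.58049619]
rail ymin 0.17178985062438126 0.2945173431514112 end x 0.6084557132233047
pad/carriage top ((514.981689453125, 271.1244812011719), (109.70759582519531, 46.56105041503906), 0.9195202589035034) 0.05710797244391819
carton ((505.80596923828125, -141.32720947265625), (122.18880462646484, 80.42544555664062), 11.181488037109375) [ 0.50552767 -0.14480029  0.20015671]
```

```bash
python3 -m jog '{"translation":[[0,0,-3.5],[3,-2.6,-4],[6,-5.2,-4],[9,-7.8,-4],[12,-10.4,-4],[15,-13,-4],[18,-15.6,-4],[21,-18.2,-4],[24,-20.8,-4],[27,-23.4,-4],[29,-25.1,-4],[30,-25.9,-4]],"roll":[0,0,2,4,6,8,8.6,8.6,8.6,8.6,8.6,8.6],"grip":[1,1,1,1,1,1,1,1,1,1,1,1]}' 5
```

```text
time: 1.1
ee_pos: [0.424, -0.2875, 0.2587]
tool_rot: [-3.126, -0.309, -0.001]
ft_force: [-0.6, -0.9, 1.7]
gripper_width: 0.0932
```

```bash
python3 -m jog '{"translation":[[2.2,-2.5,0],[4.4,-5.1,0],[6.6,-7.6,0],[8.8,-10.1,0],[10.2,-11.9,0],[10.9,-12.7,0],[10.9,-12.7,0],[10.9,-12.7,0],[10.9,-12.7,0]],"roll":[0,0,0,0,0,0,0,0,0],"grip":[1,1,1,1,1,1,1,1,1]}'
python3 - <<'E'
from bench import *
import cv2
from h import *
f=grab_frame("wrist");cv2.imwrite("pics/w1.png",f["image"][:,:,::-1])
f=grab_frame("scene");P=cloud(f);q=P.reshape(-1,3);q=q[np.isfinite(q).all(1)]
q=q[(q[:,2]>.193)&(q[:,2]<.207)&(q[:,0]>.42)&(q[:,0]<.59)&(q[:,1]<-.06)&(q[:,1]>-.23)]
print(len(q),cv2.minAreaRect((q[:,:2]*1000).astype(np.float32)));print(get_obs()["ee_pos"])
E
```

```text
time: 1.85
ee_pos: [0.5049, -0.1455, 0.2585]
tool_rot: [3.127, 0.304, -0.001]
ft_force: [-0.4, 0.1, -0.2]
gripper_width: 0.0928
1235 ((504.90228271484375, -140.60537719726562), (122.3552017211914, 77.6889419555664), 10.811943054199219)
[ 0.50487398 -0.14559577  0.25864035]
```

View pics/w1.png

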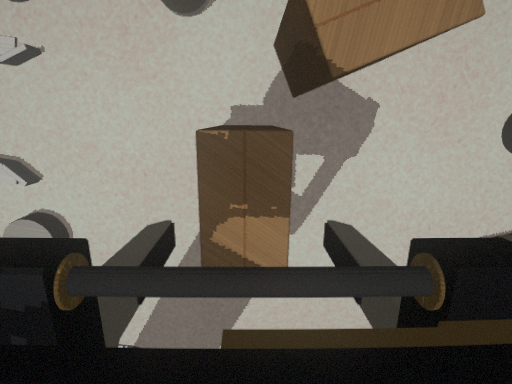

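The wrist picture shows the fingers, tips at cols 175 and 323, straddling the carton top, cols 197–292, aligned to within a degree. I'm descending with a 2 mm correction.

```bash
python3 -m jog '{"translation":[[0,-0.2,1],[0,-0.2,2.5],[0,-0.2,4],[0,-0.2,5],[0,-0.2,6],[0,-0.2,7],[0,-0.2,8],[0,-0.2,9],[0,-0.2,10],[0,-0.2,10.4],[0,-0.2,10.4]],"roll":[0,0,0,0,0,0,0,0,0,0,0],"grip":[1,1,1,1,1,1,1,1,1,1,1]}' 5;  python3 -m jog '{"translation":[[0,0,0],[0,0,0],[0,0,0],[0,0,0],[0,0,0],[0,0,0],[0,0,0],[0,0,0]],"roll":[0,0,0,0,0,0,0,0],"grip":[0.9,0.86,0.83,0.8,0.78,0.76,0.76,0.76]}' 6
```

```text
time: 2.87
ee_pos: [0.5046, -0.1423, 0.1535]
tool_rot: [-3.126, -0.305, 0.002]
ft_force: [-0.1, -0.3, 0.3]
gripper_width: 0.0933
time: 3.53
ee_pos: [0.5051, -0.1424, 0.1552]
tool_rot: [-3.127, -0.305, -0.001]
ft_force: [-0.7, 3.0, 5.8]
gripper_width: 0.0765
```

```bash
python3 -m jog '{"translation":[[0,0,0],[0.2,0.04,0],[0.4,0.08,0],[0.6,0.12,0],[0.8,0.16,0],[1.0,0.2,0],[1.2,0.24,0],[1.4,0.28,0],[1.64,0.32,0],[1.64,0.32,0],[1.64,0.32,0],[1.64,0.32,0]],"roll":[0,1.3,2.6,3.9,5.2,6.5,7.8,9.1,10.3,10.3,10.3,10.3],"grip":[0.76,0.76,0.76,0.76,0.76,0.76,0.76,0.76,0.76,0.76,0.76,0.76]}' 10;  python3 -m jog '{"translation":[[0,0,0],[0,0,0],[0,0,0],[0,0,0],[0,0,0],[0,0,-5],[0,0,-9],[0,0,-11]],"roll":[0,0,0,0,0,0,0,0],"grip":[1,1,1,1,1,1,1,1]}' 10
cat > top.py <<'E'
from bench import *
from h import *
for n in("scene","side"):
    P=cloud(grab_frame(n));q=P.reshape(-1,3);q=q[np.isfinite(q).all(1)]
    q=q[(q[:,2]>.193)&(q[:,2]<.207)&(q[:,0]>.42)&(q[:,0]<.595)&(q[:,1]<-.06)&(q[:,1]>-.23)]
    if len(q)>50: print(n,len(q),cv2.minAreaRect((q[:,:2]*1000).astype(np.float32)),q.mean(0))
print(get_obs()["ee_pos"],get_obs()["ft_force"])
E
python3 top.py
```

```text
time: 4.53
ee_pos: [0.5219, -0.142, 0.1561]
tool_rot: [-3.141, -0.024, -0.002]
ft_force: [-5.3, 5.7, 14.1]
gripper_width: 0.0778
time: 5.2
ee_pos: [0.5218, -0.1426, 0.2683]
tool_rot: [3.141, 0.023, 0.004]
ft_force: [0.8, -0.5, 0.2]
gripper_width: 0.0928
scene 1211 ((511.1319274902344, -133.49053955078125), (121.36402130126953, 79.40418243408203), 1.0760412216186523) [ 0.51829222 -0.12883447  0.20115188]
side 2264 ((511.7124328613281, -136.07302856445312), (119.76338958740234, 78.3005599975586), 1.1188008785247803) [ 0.51037703 -0.14234856  0.19955315]
[ 0.52276538 -0.14290195  0.27000451] [-0.24995062 -0.37153774 -0.31689233]
```

The carton is now square at 1.1° with its centre near (0.511, -0.135). It slipped about 10 mm laterally in the grip, which I'll correct once it is lying. Next I back off behind the window and turn 90°, so that both open fingers push.

```bash
python3 -m jog '{"translation":[[0,2,0],[0,5,0],[-0.5,8,0],[-1,10,0],[-1.26,10.7,0],[-1.26,10.7,0],[-1.26,10.7,0],[-1.26,10.7,0],[-1.26,10.7,0],[-1.26,10.7,0],[-1.26,10.7,0],[-1.26,10.7,0]],"roll":[-7,-14,-21,-28,-35,-42,-49,-56,-63,-70,-77,-84],"grip":[1,1,1,1,1,1,1,1,1,1,1,1]}';  python3 -m jog '{"translation":[[0,0,0],[0,0,3],[0,0,6],[0,0,9],[0,0,11.3],[0,0,11.3],[0,0,11.3]],"roll":[-6,-6.2,-6.2,-6.2,-6.2,-6.2,-6.2],"grip":[1,1,1,1,1,1,1]}'; python3 -c "
from bench import *;print(get_obs()['q'])"
```

```text
time: 6.3
ee_pos: [0.5105, -0.2496, 0.2637]
tool_rot: [-2.312, -2.126, 0.001]
ft_force: [-0.2, -0.9, -0.5]
gripper_width: 0.0933
time: 6.88
ee_pos: [0.5101, -0.2494, 0.1508]
tool_rot: [-2.199, -2.24, 0.001]
ft_force: [-0.5, -0.2, 2.0]
gripper_width: 0.0929
[-4.99639991e-01 -8.98244271e-02  1.75958727e+00 -7.52419146e-05
  1.47420627e+00 -5.17965077e-01]
```

```bash
python3 -m jog '{"translation":[[1.5,0,0],[3,0,0],[4.5,0,0],[5.5,0,0],[6.1,0,0],[6.6,0,0],[7.1,0,0],[7.6,0,0],[8.1,0,0],[8.6,0,0],[9.1,0,0],[9.6,0,0]],"roll":[0,0,0,0,0,0,0,0,0,0,0,0],"grip":[1,1,1,1,1,1,1,1,1,1,1,1]}';  python3 -m jog '{"translation":[[0.5,0,0],[1,0,0],[1.5,0,0],[2,0,0],[2.5,0,0],[3,0,0],[3.5,0,0],[4,0,0],[4.5,0,0],[4.5,0,0]],"roll":[0,0,0,0,0,0,0,0,0,0],"grip":[1,1,1,1,1,1,1,1,1,1]}'
python3 - <<'E'
from bench import *
import cv2
cv2.imwrite("pics/s2.png",grab_frame("scene")["image"][:,:,::-1])
E
```

```text
time: 7.88
ee_pos: [0.5089, -0.1532, 0.1516]
tool_rot: [-2.201, -2.242, -0.0]
ft_force: [-0.3, -0.8, 1.1]
gripper_width: 0.0927
time: 8.72
ee_pos: [0.5081, -0.1078, 0.1517]
tool_rot: [-2.2, -2.242, -0.0]
ft_force: [0.3, -0.4, 0.1]
gripper_width: 0.0927
```

View pics/s2.png

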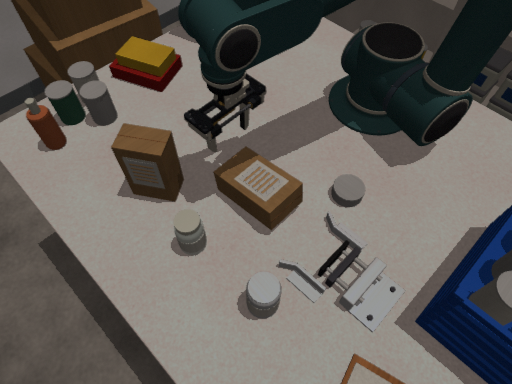

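The carton lies on its back, window up, at about (258,187), short of the rails. I'm measuring its pose now.

```bash
cat > lie.py <<'E'
from bench import *
from h import *
for n in("scene","side"):
    P=cloud(grab_frame(n));q=P.reshape(-1,3);q=q[np.isfinite(q).all(1)]
    q=q[(q[:,2]>.068)&(q[:,2]<.084)&(q[:,0]>.40)&(q[:,0]<.63)&(q[:,1]<.2)&(q[:,1]>-.14)]
    if len(q)>50:
        S=1000;m=np.zeros((400,300),np.uint8);m[((q[:,1]+.15)*S).astype(int),((q[:,0]-.38)*S).astype(int)]=1
        m=cv2.morphologyEx(cv2.morphologyEx(m,3,np.ones((9,9))),2,np.ones((9,9)))
        c=max(cv2.findContours(m,0,1)[0],key=cv2.contourArea);(a,b),s,t=cv2.minAreaRect(c)
        print(n,len(q),"c %.1f %.1f"%(a+380,b-150),np.round(s,0),round(t,2),"z",np.median(q[:,2]).round(4))
o=get_obs();print(o["ee_pos"],o["ft_force"])
E
python3 lie.py
```

```text
scene 3263 c 508.0 10.3 [120. 199.] 1.26 z 0.078
side 3283 c 508.3 6.6 [119. 200.] 1.22 z 0.0763
[ 0.50808017 -0.10866623  0.15168087] [-0.75824125  0.48891848  0.26069865]
```

```bash
python3 -m jog '{"translation":[[2,-3,0],[4,-6,0],[6,-9,0],[9,-10.6,0],[11.9,-10.6,0],[11.9,-10.6,3],[11.9,-10.6,6],[11.9,-10.6,9],[11.9,-10.6,11.5],[11.9,-10.6,11.9],[11.9,-10.6,11.9],[11.9,-10.6,11.9]],"roll":[0,0,0,0,0,0,0,0,0,0,0,0],"grip":[0,0,0,0,0,0,0,0,0,0,0,0]}';  python3 -m jog '{"translation":[[0,0.5,0],[0,1,0],[0,1.5,0],[0,2,0],[0,2.3,0],[0,2.6,0],[0,2.8,0],[0,3,0],[0,3,0]],"roll":[0,0,0,0,0,0,0,0,0],"grip":[0,0,0,0,0,0,0,0,0]}'; python3 lie.py
```

```text
time: 9.87
ee_pos: [0.4005, 0.0082, 0.034]
tool_rot: [2.201, 2.241, 0.001]
ft_force: [0.5, -0.6, 0.4]
gripper_width: 0.0178
time: 10.62
ee_pos: [0.4301, 0.009, 0.0326]
tool_rot: [-2.201, -2.242, 0.0]
ft_force: [0.3, 0.2, -0.5]
gripper_width: 0.0003
scene 2836 c 508.2 10.4 [120. 200.] 0.99 z 0.078
side 3220 c 507.9 6.0 [119. 199.] 1.27 z 0.0762
[0.42976834 0.00896149 0.03257004] [ 0.28388431  0.05643784 -0.67238141]
```

Just short of contact. I'll push 12 mm or so in.

```bash
python3 -m jog '{"translation":[[0,0.2,0],[0,0.4,0],[0,0.6,0],[0,0.8,0],[0,1.0,0],[0,1.2,0],[0,1.2,0],[0,1.2,0]],"roll":[0,0,0,0,0,0,0,0],"grip":[0,0,0,0,0,0,0,0]}'; python3 lie.py
```

```text
time: 11.38
ee_pos: [0.4422, 0.0092, 0.0327]
tool_rot: [2.201, 2.242, 0.0]
ft_force: [-0.6, 1.0, 0.7]
gripper_width: 0.0005
scene 2832 c 518.8 10.3 [120. 200.] 1.26 z 0.0779
side 3167 c 518.1 6.3 [119. 197.] 1.36 z 0.0762
[0.44202366 0.00916026 0.03270907] [ 0.01793951 -0.61343242  0.46092953]
```

```bash
python3 -m jog '{"translation":[[0,-2,0],[0,-2.5,-4],[0,-2.5,-8],[-3,-2,-11],[-6,0,-11],[-9,2,-11],[-12,5,-11],[-15,7.5,-11],[-15.1,7.5,-11],[-15.1,7.5,-11]],"roll":[0,0,0,0,0.2,0.2,0.2,0.2,0.2,0.2],"grip":[0,0,0,0,0.5,1,1,1,1,1]}';  python3 -m jog '{"translation":[[0,0,2.5],[0,0,5],[0,0,8],[0,0,10],[0,0,11.3],[0,0,11.3],[0,0,11.3]],"roll":[0,0,0,0,0,0,0],"grip":[1,1,1,1,1,1,1]}'
```

```text
time: 12.32
ee_pos: [0.52, -0.1416, 0.1417]
tool_rot: [-2.206, -2.235, 0.001]
ft_force: [-0.3, -0.5, -0.3]
gripper_width: 0.0359
time: 12.9
ee_pos: [0.5196, -0.14, 0.0303]
tool_rot: [2.204, 2.238, 0.0]
ft_force: [-0.2, 0.0, 0.1]
gripper_width: 0.0828
```

```bash
python3 -m jog '{"translation":[[1,0,0],[2,0,0],[3,0,0],[3.5,0,0],[4,0,0],[4.5,0,0],[5.2,0,0],[6,0,0],[6.8,0,0],[7.6,0,0],[8.4,0,0],[9.2,0,0]],"roll":[0,0,0,0,0,0,0,0,0,0,0,0],"grip":[1,1,1,1,1,1,1,1,1,1,1,1]}'; python3 -m jog '{"translation":[[0.8,0,0],[1.6,0,0],[2.2,0,0],[2.6,0,0],[2.8,0,0],[2.8,0,0]],"roll":[0,0,0,0,0,0],"grip":[1,1,1,1,1,1]}'; sed -i 's/<.2)&/<.3)\&/' lie.py; python3 lie.py
```

```text
time: 13.9
ee_pos: [0.5185, -0.0483, 0.0301]
tool_rot: [2.204, 2.237, -0.0]
ft_force: [1.1, -5.2, 3.9]
gripper_width: 0.093
time: 14.4
ee_pos: [0.5179, -0.0201, 0.0298]
tool_rot: [2.204, 2.238, 0.0]
ft_force: [-0.2, -0.5, -0.4]
gripper_width: 0.0928
scene 3613 c 517.6 88.6 [121. 201.] 1.04 z 0.0778
side 1082 c 519.0 2.2 [94. 32.] 0.73 z 0.0759
[ 0.51765903 -0.02018324  0.02940974] [0.08913258 0.3149907  0.78858479]
```

```bash
python3 -m jog '{"translation":[[0.4,0,0],[0.9,0,0],[1.4,0,0],[1.9,0,0],[2.4,0,0],[2.9,0,0],[3.4,0,0],[3.8,0,0],[4.1,0,0],[4.3,0,0],[4.4,0,0],[4.5,0,0]],"roll":[0,0,0,0,0,0,0,0,0,0,0,0],"grip":[1,1,1,1,1,1,1,1,1,1,1,1]}'; python3 -m jog '{"translation":[[0.1,0,0],[0.2,0,0],[0.3,0,0],[0.4,0,0]],"roll":[0,0,0,0],"grip":[1,1,1,1]}';python3 -m jog '{"translation":[[0.1,0,0],[0.2,0,0],[0.3,0,0],[0.4,0,0]],"roll":[0,0,0,0],"grip":[1,1,1,1]}'
```

```text
time: 15.5
ee_pos: [0.5172, 0.0246, 0.0297]
tool_rot: [2.205, 2.238, -0.0]
ft_force: [0.6, -2.0, -1.3]
gripper_width: 0.0931
time: 15.83
ee_pos: [0.5171, 0.0285, 0.0297]
tool_rot: [2.205, 2.238, 0.0]
ft_force: [0.2, -1.6, -1.2]
gripper_width: 0.093
time: 16.17
ee_pos: [0.517, 0.0327, 0.0297]
tool_rot: [-2.205, -2.238, 0.0]
ft_force: [0.1, -2.4, -1.6]
gripper_width: 0.0928
```

```bash
python3 -m jog '{"translation":[[0.1,0,0],[0.2,0,0],[0.3,0,0]],"roll":[0,0,0],"grip":[1,1,1]}'; python3 -m jog '{"translation":[[0.1,0,0],[0.2,0,0],[0.2,0,0]],"roll":[0,0,0],"grip":[1,1,1]}'
```

```text
time: 16.42
ee_pos: [0.517, 0.0357, 0.0297]
tool_rot: [2.205, 2.238, 0.0]
ft_force: [-0.0, -1.6, -1.4]
gripper_width: 0.0932
time: 16.67
ee_pos: [0.517, 0.0378, 0.0297]
tool_rot: [-2.205, -2.238, -0.0]
ft_force: [-0.1, 0.6, -0.3]
gripper_width: 0.0927
```

```bash
python3 lie.py; python3 -m jog '{"translation":[[0.1,0,0],[0.2,0,0],[0.2,0,0]],"roll":[0,0,0],"grip":[1,1,1]}'
```

```text
scene 3841 c 516.8 148.6 [121. 202.] 0.65 z 0.0779
side 999 c 519.0 63.5 [39. 96.] 90.0 z 0.076
[0.51706059 0.03773491 0.02978969] [0.21342895 0.30956018 0.03573205]
time: 17.02
ee_pos: [0.517, 0.0396, 0.0298]
tool_rot: [2.205, 2.238, 0.0]
ft_force: [-0.5, -2.5, 1.0]
gripper_width: 0.0934
```

```bash
python3 -m jog '{"translation":[[0.1,0,0],[0.2,0,0]],"roll":[0,0],"grip":[1,1]}'; python3 -m jog '{"translation":[[0.1,0,0],[0.2,0,0]],"roll":[0,0],"grip":[1,1]}'
```

```text
time: 17.18
ee_pos: [0.517, 0.0415, 0.0298]
tool_rot: [2.205, 2.238, 0.0]
ft_force: [-0.7, -3.3, 1.2]
gripper_width: 0.093
time: 17.35
ee_pos: [0.517, 0.0435, 0.0298]
tool_rot: [2.205, 2.238, -0.0]
ft_force: [0.4, -6.2, 1.7]
gripper_width: 0.093
```

```bash
python3 -m jog '{"translation":[[0.1,0,0],[0.2,0,0],[0.2,0,0],[0.2,0,0]],"roll":[0,0,0,0],"grip":[1,1,1,1]}'
```

```text
time: 17.68
ee_pos: [0.517, 0.0452, 0.0298]
tool_rot: [2.204, 2.237, -0.001]
ft_force: [1.5, -8.0, 2.5]
gripper_width: 0.0929
```

```bash
python3 -m jog '{"translation":[[0.1,0,0],[0.15,0,0],[0.15,0,0],[0.15,0,0]],"roll":[0,0,0,0],"grip":[1,1,1,1]}'
```

```text
time: 18.02
ee_pos: [0.517, 0.0463, 0.0298]
tool_rot: [2.204, 2.237, -0.001]
ft_force: [1.2, -11.8, 2.5]
gripper_width: 0.0927
```

Steady at about 12 N. I'm holding for a second, then checking the pose while still pressed.

```bash
python3 -m jog '{"translation":[[0,0,0],[0,0,0],[0,0,0],[0,0,0],[0,0,0],[0,0,0],[0,0,0],[0,0,0],[0,0,0],[0,0,0],[0,0,0],[0,0,0]],"roll":[0,0,0,0,0,0,0,0,0,0,0,0],"grip":[1,1,1,1,1,1,1,1,1,1,1,1]}'; python3 lie.py
```

```text
time: 19.02
ee_pos: [0.517, 0.0463, 0.0298]
tool_rot: [2.204, 2.237, -0.001]
ft_force: [1.8, -11.9, 2.4]
gripper_width: 0.093Traceback (most recent call last):
  File "lie.py", line 7, in <module>
    S=1000;m=np.zeros((400,300),np.uint8);m[((q[:,1]+.15)*S).astype(int),((q[:,0]-.38)*S).astype(int)]=1
                                          ~^^^^^^^^^^^^^^^^^^^^^^^^^^^^^^^^^^^^^^^^^^^^^^^^^^^^^^^^^^^
IndexError: index 401 is out of bounds for axis 0 with size 400
```

```bash
sed -i 's/<.3)&/<.245)\&/' lie.py; python3 -m jog '{"translation":[[-0.03,0,0],[-0.07,0,0],[-0.1,0,0],[-0.14,0,0],[-0.18,0,0],[-0.22,0,0],[-0.26,0,0],[-0.3,0,0],[-0.35,0,0],[-0.4,0,0],[-0.45,0,0],[-0.5,0,0]],"roll":[0,0,0,0,0,0,0,0,0,0,0,0],"grip":[1,1,1,1,1,1,1,1,1,1,1,1]}'; python3 -m jog '{"translation":[[-0.1,0,0],[-0.3,0,0],[-0.6,0,0],[-1,0,0],[-2,0,0],[-4,0,0],[-6,0,0],[-8,0,0],[-8,0,-3],[-8,0,-6],[-8,0,-6],[-8,0,-6]],"roll":[0,0,0,0,0,0,0,0,0,0,0,0],"grip":[1,1,1,1,1,1,1,1,1,1,1,1]}'; python3 lie.py;  python3 - <<'E'
from bench import *
import cv2
cv2.imwrite("pics/s3.png",grab_frame("scene")["image"][:,:,::-1])
E
```

```text
time: 20.07
ee_pos: [0.5168, 0.0421, 0.0295]
tool_rot: [-2.205, -2.238, 0.0]
ft_force: [-0.4, -0.4, 0.0]
gripper_width: 0.0934
time: 21.07
ee_pos: [0.5189, -0.0388, 0.0913]
tool_rot: [2.204, 2.236, 0.003]
ft_force: [0.7, -0.0, -0.9]
gripper_width: 0.093
scene 3718 c 516.9 148.6 [121. 192.] 0.82 z 0.0779
side 1022 c 525.0 77.5 [ 55. 104.] 90.0 z 0.076
[ 0.51774812 -0.03832345  0.08896658] [ 0.18266941 -0.92284688 -0.82545446]
```

View pics/s3.png

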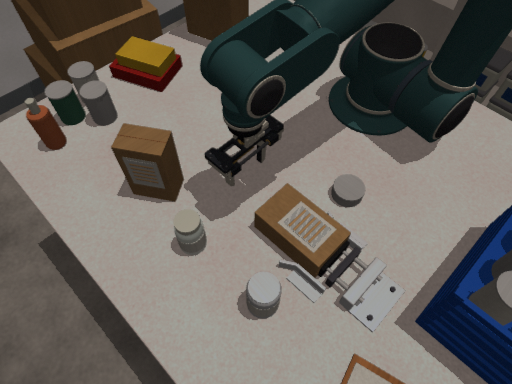

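The carton lies window up between the rails, from (300,228) to the pad at (343,265). It is square at 0.8° against the 0.9° axis and centred to about 1 mm. The can, jar and tin look unmoved. I'm handing in.

```bash
python3 -c "
from bench import *
print(job_done(),get_obs()['time'])"
```

```text
the job is handed in; nothing more can be done
the job is handed in; nothing more can be done
```

The carton lies on its back, window up, square between the rails against the pad. I handed it in at about 21 s of the 72 s allowed.

**What I did:**
1. Gripped the standing carton lightly (5–10 N setting) and turned it in line with the stop without raising it.
2. Toppled it with both fingers at about 0.15 m, a little below the suggested 0.17 m.
3. Nudged it 10 mm sideways onto the centre line, because it had slipped about 10 mm in the grip.
4. Pushed it foot end first until the force rose above the sliding friction of about 2 N.
5. Held it against the pad at a measured 11.9 N for just over a second, then backed off slowly.

**Last checks:**
- **Angle and centring:** the carton lay at 0.8° against a stop axis of about 0.9°, with its centre within about 1 mm of the centre line.
- **Height:** its top face was at 0.078 m, so it is lying flat.
- **Bystanders:** the can, jar and tin look unmoved in the last picture. I did not measure them again.

**What failed or disagreed:**
- The pose check taken while the carton was pressed crashed on an image-bounds error, so the pose was measured only before and after the press.
- The side camera could not measure the carton near the end because the gripper blocked its view, so the final pose comes from the scene camera alone.
- That the carton still touches the pad is inferred from the slow release and where it came to rest; the residual force was not measured.

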